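# Pop a portion pot out of its spring dispenser and stop it with the other finger

### The job

Press down the black release key beside the chute with one finger, so that the spring pops the portion pot out past its gate, and stop the pot on the chute with the other finger before it slides off the lower end. Grasp and lift nothing, do not squeeze the pot, and leave the things round the dispenser alone. Finish while still holding: the finger must keep stopping the pot on the open chute, with the pot at rest and flat on the chute floor.

Things in the scene. Friction and masses are not known exactly. Their poses are not given: they have to be found in the camera images.
- dispenser: fixed steel portion dispenser with a sloping chute, on a dark base plate. Origin on the work surface, straight below catch_spot; y points horizontally uphill along the chute (the pot slides towards -y), x across the chute, z up. The black release key stands on its -x side. Base plate, 4 mm thick: x -87 to +32 mm, y -40 to +136 mm. Highest point 94 mm; nothing roofs the chute
- catch_spot (a point): point on the polished chute floor, mid-width, 25 mm above the table, beside the key; a finger here stops the pot. x across, y uphill along the floor (16 degrees), z square to the floor. The open chute is 46 mm wide outside, 38 inside, with side lips 7 mm above its floor, from its lower end 52 mm downhill of here to the gate 57 mm uphill
- key_top (a point): centre of the key's top face (26 mm along the dispenser's x, 30 along y). At rest it is 48 mm above the table, 65 mm from catch_spot towards the dispenser's -x; fully pressed, 36 mm above the table. A second fingertip level with it then stands 11 mm above the chute floor at catch_spot: clear of the 7 mm lips, below the pot's top
- release_key_part (a joint): travel of the release key, straight down, m: 0 at rest, 0.012 fully down. A spring raises it: about 2.3 N starts it, 5.3 N holds it fully down. The gate is one piece with the key and stands 7 mm above the chute floor; it frees the pot when the key is 7 to 8 mm down and rises again with the key
- gate_spot (a point): point on the chute floor, mid-width, at the uphill face of the gate, 57 mm uphill of catch_spot. Uphill of it is the magazine, open on top, with side walls 20 mm above the floor, up to an end plate 141 mm uphill of catch_spot
- pot_center (a point): centre of the loose portion pot: white plastic, box-shaped, foil lid; 34 mm across the chute, 36 along it, 28 high, 0.06 to 0.11 kg. x across, y uphill, z through the lid. At first it stands behind the gate, 76 mm uphill of catch_spot, pushed by a spring pusher (1.8 N, 26 mm stroke). Freed, it slides off the lower end within about half a second unless stopped
- pot: the same portion pot; origin at the centre of its underside
- pepper_shaker: loose glass pepper shaker with steel cap, 43 mm across, 75 mm high, origin at the centre of its underside; to be left alone
- toothpick_jar: loose red toothpick jar, 46 mm across, 66 mm high, origin at the centre of its underside; to be left alone
- spare_bowl: loose white bowl standing upside down, 89 mm across, 53 mm high, origin at the centre of its underside; to be left alone
- loose_spoon: loose white soup spoon, 141 x 43 x 34 mm, lying on the table, origin below its middle; to be left alone

How it is judged:
By the outcome, as a careful person would: the job done as asked, in the order asked, and still so for the second after the job is handed in, while the arm keeps its last pose, push and grip.
It also fails if it takes over 32 s, if anything falls off the work surface, if the arm or the gripper's body presses on something with over 40 N, if the wrist force passes 120 N, or if a joint passes its speed limit or range.

### The arm

A 6-joint arm with a two-finger parallel gripper is mounted at the origin on a cart in front of the work surface, level with it; the furniture and walls round the work are solid. World frame = base frame: x ahead of the robot, y to its left, z up, the work surface at z = 0. Lengths are in m, angles in degrees, forces in N, time in s.
With the tool pointing down it reaches from about 0.25 to 0.8 m from the base axis. Payload 8.5 kg.
Tool frame: the origin (TCP) lies on the centre line of the jaws, within the pads' length; the fingertips stand robot.tips_ahead ahead of it and the grasp point (between the pads) lies 8 mm behind it (robot.tips_ahead is the distance from the TCP to the fingertips, in m); z points along the fingers, y is the direction in which the jaws open and shut (so a half turn about z gives the same grasp; the last joint's range is limited). The gripper opens to 85 mm and grips with 20 to 120 N. Pads are 22 mm wide; open, the fingers measure 114 mm over their backs; the gripper's body (76 mm by 85 mm) begins 54 mm behind the grasp point. The pads swing forward as they close: fully open they stand 13 mm farther back than shut.
Start: joints at [63.541, 13.648, -0.773, 75.585, 0, 90], TCP at [0.234, 0.47, 0.242] pointing down, gripper open.
Joint ranges: [-152.45, 152.45], [-59.26, 108.67], [-65.41, 83.53], [-104.44, 129.93], [-82.83, 76.93], [-180, 180]. Speed limits (degrees/s): [127.2, 127.2, 159.86, 180, 180, 180].

### API

Orientations are given as a 3x3 rotation matrix whose columns are the frame's x, y, z axes.
In Python, from bench import robot gives the robot as it stands.
- The arm moves only by the shell command python3 -m handwheel 'ROWS' [OPENING] [FORCE]. ROWS is JSON, a list of rows, each an object of numbers: "x", "y", "z": the shift along the world's x, y, z as a fraction of full scale; "ax", "ay", "az": the turn, a rotation vector about the world's x, y, z as a fraction of full scale. A call has 1 to 5 rows; each row shifts and turns the commanded pose from where the row before left it; what a row does not reach is not made up. Full scale, the value 1, is 60 cm for a shift and 30 degrees for a turn. A row lasts 1/8 s, in which the tool goes at most 62.5 mm and 10.7 degrees, less where a joint would pass 70% of its speed; a pose out of reach is approached as far as the arm can. A call with a number of a shift or a turn outside -1 to 1 is refused whole. A call with a gripper value outside its range is refused whole. OPENING is the closure, from -1 (fully open) to 1 (shut), set as the call begins (- or left out, the last holds). The fingers move at their own pace and stop on an object; FORCE is the grip in N (left out, the last holds). Time passes only in rows, so rows that do not move let the fingers close. It gives the time, the measured TCP pose, the force and the opening at its end, in the units of the state.
- robot.get_obs(): the state, without advancing time (a new reading comes with each control period).
- robot.snapshot(name): name is "scene" or "top" or "wrist"; returns the picture (384x512x3 uint8, red, green, blue); there is no depth.
- robot.camera_model(name): a dict with "fx", "fy", "cx", "cy" (pixels), "T" (4x4, takes a point from camera to world coordinates); the wrist camera has in their place "hand_eye" (4x4, takes a point from camera to tool coordinates, whose origin is the TCP and whose axes are the flange's). Camera axes: x right, y down, z forward; pixel columns grow to the right and rows downward; lengths in m; the calibration is good to about 2 mm. A picture is of the moment at which its call begins: read the wrist's pose just before it. camera_model takes no time and is no camera call.
- robot.hand_in(): hands the job in, once; it reports no verdict.
The state is a dict: "clock": time; "joint_pos": joint angles; "joint_velocities": joint speeds; "joint_torque": joint torques, N m; "ee_pos": TCP position; "orientation": TCP orientation; "wrist_force": force on the tool from outside, world axes, zero at the start; "ft_torque": the same for the moment, N m; "opening": opening from 0.0 (shut) to 1.0 (fully open).
Only numpy, scipy, OpenCV 4.12 (cv2) and the standard library are available. Lean on these libraries where they do the work, as an engineer would, in place of code of your own. Each camera call takes 0.05 s, during which the arm holds its last target. There are 200 camera calls.

## Working session

There is one attempt and no reset: what is moved stays moved. The work goes in short steps, Python scripts to look and compute and a shell command to move; the robot and the scene stay as the last step left them, time stands still between calls to the robot, and variables do not carry over. Pictures are saved under pics/ and viewed, about 8 in all and at most 12, crops included, and the job is handed in when it is done.

```bash
mkdir -p pics; ls
python3 - <<'E'
from bench import robot
import cv2,numpy as np
o=robot.get_obs();print({k:np.round(v,3).tolist() for k,v in o.items()},robot.tips_ahead)
for n in("scene","top"):
    im=robot.snapshot(n);cv2.imwrite(f"pics/{n}0.png",im[:,:,::-1]);m=robot.camera_model(n);print(n,{k:np.round(v,4).tolist() for k,v in m.items()})
print(robot.camera_model("wrist"))
E
```

```text
pics
{'clock': 0.0, 'joint_pos': [63.541, 13.682, -0.817, 75.585, 0.002, 90.0], 'joint_velocities': [-0.019, -0.036, -0.056, -0.065, 0.163, -0.048], 'joint_torque': [0.002, -53.878, 34.643, 0.019, 0.0, 0.0], 'ee_pos': [0.234, 0.47, 0.242], 'orientation': [[-0.895, 0.446, -0.001], [0.446, 0.895, -0.001], [0.0, -0.001, -1.0]], 'wrist_force': [-0.135, -0.371, -0.256], 'ft_torque': [0.003, -0.017, 0.016], 'opening': 0.999} 0.011
scene {'fx': 352.1633, 'fy': 352.1633, 'cx': 249.4496, 'cy': 193.3773, 'T': [[-0.5458, -0.3864, 0.7435, -0.0068], [-0.8376, 0.2271, -0.4968, 0.2991], [0.0231, -0.8939, -0.4476, 0.4494], [0.0, 0.0, 0.0, 1.0]]}
top {'fx': 403.0081, 'fy': 403.0081, 'cx': 258.4135, 'cy': 191.8372, 'T': [[-0.0118, -0.9927, 0.1202, 0.4716], [-0.9996, 0.0089, -0.0252, -0.1035], [0.024, -0.1204, -0.9924, 1.1121], [0.0, 0.0, 0.0, 1.0]]}
{'fx': 313.58238696109044, 'fy': 313.58238696109044, 'cx': 254.05593939476879, 'cy': 190.27049288615214, 'hand_eye': array([[ 1.00808477e-03, -9.59285493e-01, -2.82436410e-01,
         7.16994788e-02],
       [ 9.99998908e-01,  6.61922862e-04,  1.32104309e-03,
         9.50809776e-04],
       [-1.08030635e-03, -2.82437434e-01,  9.59285114e-01,
        -1.32358844e-01],
       [ 0.00000000e+00,  0.00000000e+00,  0.00000000e+00,
         1.00000000e+00]])}
```

View pics/scene0.png

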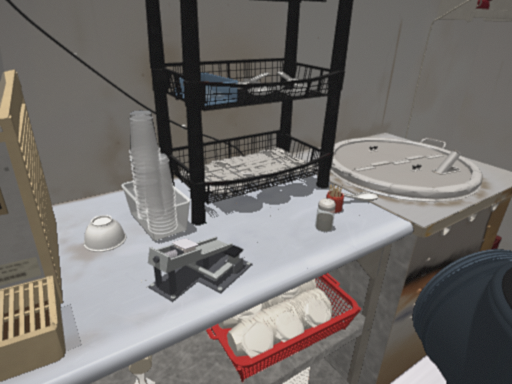

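View pics/top0.png

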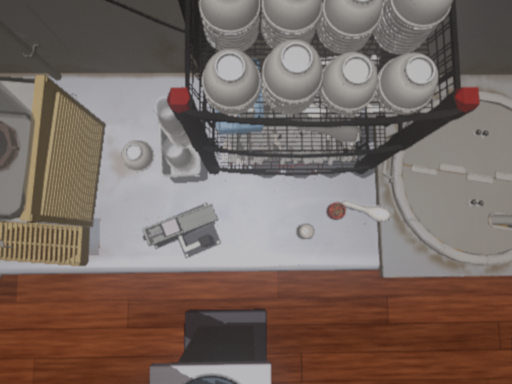

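The scene view shows the dispenser at about (200,265), and the top view shows it at about (182,230). The bowl, shaker, jar and spoon are well away from it. I'll enlarge both.

```bash
cat > h.py <<'E'
import numpy as np
from bench import robot
def ray(n,u,v,z,m=None,T=None):
    m=m or robot.camera_model(n); T=m["T"] if T is None else T
    d=T[:3,:3]@[(u-m["cx"])/m["fx"],(v-m["cy"])/m["fy"],1]; return T[:3,3]+d*(z-T[2,3])/d[2]
def proj(n,p,T=None):
    m=robot.camera_model(n); T=m["T"] if T is None else T
    q=T[:3,:3].T@(np.array(p)-T[:3,3]); return np.array([m["fx"]*q[0]/q[2]+m["cx"],m["fy"]*q[1]/q[2]+m["cy"]])
E
python3 - <<'E'
import cv2,numpy as np
a=cv2.imread("pics/top0.png")[195:265,130:230];b=cv2.imread("pics/scene0.png")[230:305,140:260]
a=cv2.resize(a,None,fx=4,fy=4,interpolation=cv2.INTER_CUBIC);b=cv2.resize(b,None,fx=4,fy=4,interpolation=cv2.INTER_CUBIC)
c=np.zeros((580,480,3),np.uint8);c[:280,:400]=a;c[280:,:]=b;cv2.imwrite("pics/crop0.png",c)
E
```

```text
(no output)
```

View pics/crop0.png

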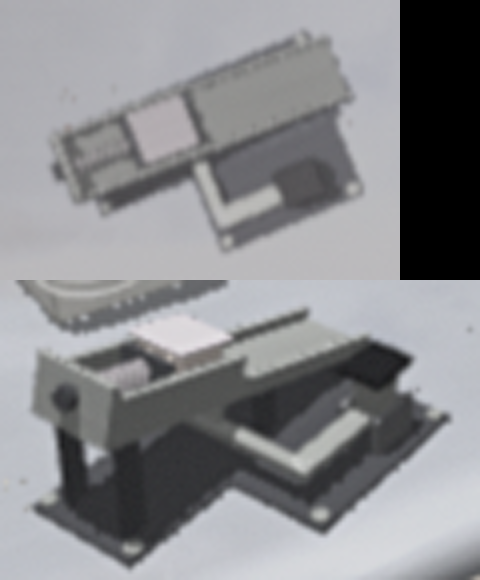

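Run:
```python
from h import *
from scipy.optimize import least_squares
t=lambda u,v:("top",130+u/4,195+v/4)
s=lambda u,v:("scene",140+u/4,230+(v-280)/4)
P=[("pot_top",(0,65.3,72.9),t(163,130)),("pot_s",(0,65.3,72.9),s(182,338)),("plateA",(-87,-40,4),t(362,190)),("plateA_s",(-87,-40,4),s(449,418)),
("plateB_s",(32,136,4),s(36,508)),("lipR",(23,-51.9,17.4),t(330,38)),("lipL",(-23,-51.9,17.4),t(354,95)),
("key",(-65,0,48),t(305,178)),("key_s",(-65,0,48),s(372,364))]
def T(p,q): 
    c,s_=np.cos(p[2]),np.sin(p[2]); return np.array([p[0]+c*q[0]-s_*q[1],p[1]+s_*q[0]+c*q[1],q[2]])
def f(p,sel): return np.concatenate([proj(c[0],T(p,np.array(q)/1e3))-c[1:] for n,q,c in sel])
r=least_squares(lambda p:f(p,P),[.4,.1,.2],loss="soft_l1")
print(r.x,np.degrees(r.x[2]))
for a,e in zip(P,f(r.x,P).reshape(-1,2)):print(a[0],e.round(2))
for n,q in(("key",(-65,0,48)),("catch",(0,0,25))):
    w=T(r.x,np.array(q)/1e3);print(n,w.round(4),[((proj("top",w)-[130,195])*4).round(),((proj("scene",w)-[140,230])*4+[0,280]).round()])
print(ray(*t(305,178),.048),ray(*s(372,364),.048))
```

```text
[0.53155524 0.03608936 0.39645287] 22.7150762016837
pot_top [-0.35  0.49]
pot_s [-0.43 -1.22]
plateA [2.83 0.34]
plateA_s [ 2.37 -2.66]
plateB_s [-1.55 -0.45]
lipR [-1.14 -0.81]
lipL [-0.6   0.49]
key [-1.38  1.76]
key_s [ 1.34 -1.29]
key [0.4716 0.011  0.048 ] [array([299., 185.]), array([377., 359.])]
catch [0.5316 0.0361 0.025 ] [array([266.,  96.]), array([275., 352.])]
[0.47612749 0.00741631 0.048     ] [0.46932763 0.01533894 0.048     ]
```

The dispenser is at about (0.53, 0.04) with a yaw of about 23°. I'll move above it for a closer look.

```bash
python3 -m handwheel '[{"y":-0.1},{"y":-0.1,"az":-0.3},{"y":-0.1,"az":-0.3},{"x":0.089,"y":-0.05,"az":-0.3},{"x":0.089,"y":-0.05,"az":-0.3}]' -0.1 20
python3 -m handwheel '[{"x":0.089,"y":-0.05,"az":-0.16},{"x":0.089,"y":-0.05},{"x":0.089,"y":-0.05},{"y":-0.1},{"y":-0.1}]'
python3 -m handwheel '[{},{},{}]'
python3 - <<'E'
from h import *
import cv2
o=robot.get_obs();im=robot.snapshot("wrist");cv2.imwrite("pics/w0.png",im[:,:,::-1]);print(o,robot.tips_ahead)
np.savez("w0.npz",p=o["ee_pos"],R=o["orientation"])
E
```

```text
{'clock': 0.1, 'joint_pos': array([ 6.35413161e+01,  1.36780850e+01, -8.13256815e-01,  7.55846793e+01,
       -1.46734526e-04,  9.00004415e+01]), 'joint_velocities': array([ 0.02777502, -0.01379169,  0.13578185,  0.01125155, -0.03511149,
       -0.05833547]), 'joint_torque': array([ 5.56399191e-04, -5.39716387e+01,  3.46999919e+01,  1.33565147e-02,
        5.66496874e-05,  8.64589083e-06]), 'ee_pos': array([0.23374968, 0.46967548, 0.24172896]), 'orientation': array([[-8.95252451e-01,  4.45558864e-01, -5.88874181e-04],
       [ 4.45559253e-01,  8.95251662e-01, -1.18898277e-03],
       [-2.57122126e-06, -1.32681808e-03, -9.99999120e-01]]), 'wrist_force': array([-0.23192374,  0.35128748, -0.05577683]), 'ft_torque': array([0.0183564 , 0.02327611, 0.04256232]), 'opening': 1.0013478133273792} 0.011validation failed for argument at $[0]...
validation failed for argument at $[0]...
validation failed for argument at $[0]...
```

View pics/w0.png

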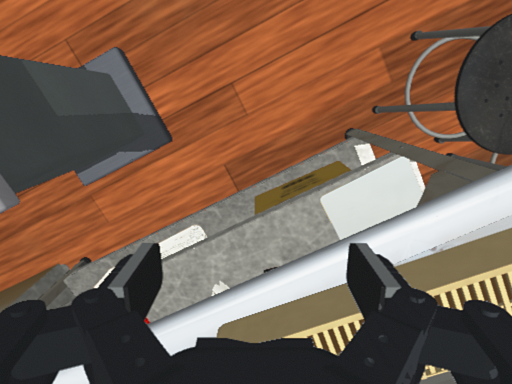

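The moves were refused, so the picture shows only the start pose (floor and counter edge). Each row probably needs all six keys.

```bash
python3 -m handwheel '[{"x":0,"y":-0.1,"z":0,"ax":0,"ay":0,"az":0}]' -0.1 20
```

```text
clock: 0.28
ee_pos: [0.2342, 0.4116, 0.241]
orientation: [[-0.896, 0.444, -0.0], [0.444, 0.896, -0.0], [0.0, -0.001, -1.0]]
wrist_force: [0.9, -0.6, 1.3]
opening: 0.819
```

```bash
python3 -m handwheel '[{"x":0,"y":-0.1,"z":0,"ax":0,"ay":0,"az":-0.3},{"x":0,"y":-0.1,"z":0,"ax":0,"ay":0,"az":-0.3},{"x":0.085,"y":-0.05,"z":0,"ax":0,"ay":0,"az":-0.3},{"x":0.085,"y":-0.05,"z":0,"ax":0,"ay":0,"az":-0.3},{"x":0.085,"y":-0.05,"z":0,"ax":0,"ay":0,"az":-0.16}]' &&
python3 -m handwheel '[{"x":0.085,"y":-0.05,"z":0,"ax":0,"ay":0,"az":0},{"x":0.085,"y":-0.05,"z":0,"ax":0,"ay":0,"az":0},{"x":0.02,"y":-0.1,"z":0,"ax":0,"ay":0,"az":0},{"x":0,"y":-0.1,"z":0,"ax":0,"ay":0,"az":0},{"x":0,"y":0,"z":0,"ax":0,"ay":0,"az":0}]' && python3 -m handwheel '[{"x":0,"y":0,"z":0,"ax":0,"ay":0,"az":0}]'
python3 - <<'E'
from h import *
import cv2
o=robot.get_obs();im=robot.snapshot("wrist");cv2.imwrite("pics/w1.png",im[:,:,::-1]);print(o["ee_pos"],o["orientation"],o["opening"],robot.tips_ahead)
np.savez("w1.npz",p=o["ee_pos"],R=o["orientation"])
E
```

```text
clock: 0.9
ee_pos: [0.3883, 0.1986, 0.2425]
orientation: [[-0.383, 0.924, 0.001], [0.924, 0.383, 0.001], [0.0, 0.001, -1.0]]
wrist_force: [1.1, 1.3, -0.1]
opening: 0.551
clock: 1.52
ee_pos: [0.5007, 0.0164, 0.2419]
orientation: [[-0.381, 0.924, -0.001], [0.924, 0.381, -0.001], [-0.0, -0.001, -1.0]]
wrist_force: [-0.9, 0.3, -0.4]
opening: 0.55
clock: 1.65
ee_pos: [0.5008, 0.0199, 0.2421]
orientation: [[-0.386, 0.923, -0.0], [0.923, 0.386, 0.0], [0.001, -0.0, -1.0]]
wrist_force: [0.6, 0.1, -0.4]
opening: 0.547
[0.50078973 0.01994205 0.24213607] [[-3.85528718e-01  9.22695723e-01 -4.58325839e-04]
 [ 9.22695701e-01  3.85528883e-01  3.50754915e-04]
 [ 5.00337909e-04 -2.87669189e-04 -9.99999833e-01]] 0.5471341511026064 0.011
```

View pics/w1.png

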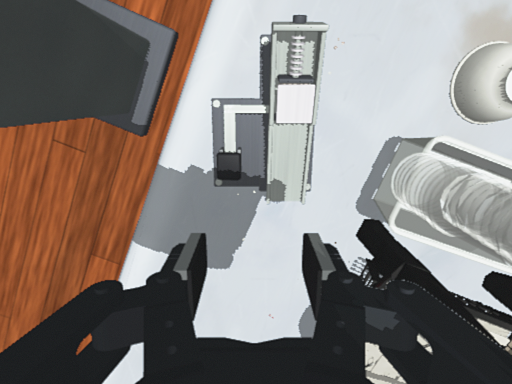

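The wrist view shows the dispenser aligned with the image vertical: pot at about (294,103), key at (229,163), lower end of the chute at row 202. I'll take one enlarged crop for accurate pixels.

Run:
```python
import cv2
a=cv2.imread("pics/w1.png")[10:210,200:340]
cv2.imwrite("pics/w1c.png",cv2.resize(a[50:],None,fx=4,fy=4,interpolation=cv2.INTER_CUBIC)[:,:])
```

```text
(no output)
```

View pics/w1c.png

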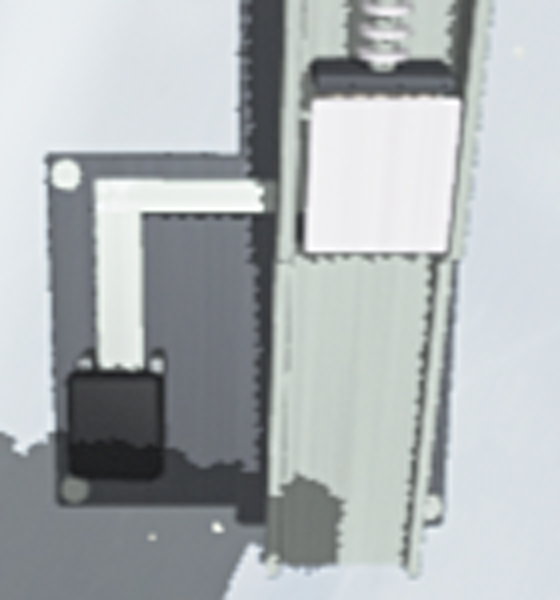

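Run:
```python
from h import *
from scipy.optimize import least_squares
d=np.load("w1.npz");m=robot.camera_model("wrist");E=np.eye(4);E[:3,:3]=d["R"];E[:3,3]=d["p"];T0=E@m["hand_eye"]
c=lambda u,v:(200+u/4,60+v/4)
P=[("key",(-65,0,48),c(116,426)),("keytl",(-78,15,48),c(68,372)),("keytr",(-52,15,48),c(164,372)),("keybl",(-78,-15,48),c(70,480)),("keybr",(-52,-15,48),c(163,480)),
("plateBL",(-87,-40,4),c(58,506)),("plateBR",(32,-40,4),c(441,525)),
("lipL",(-23,-51.9,17.4),c(266,572)),("lipR",(23,-51.9,17.4),c(418,572))]
th=np.radians(16)
for n,x,y in(("potfl",-17,58),("potfr",17,58),("potbl",-17,94),("potbr",17,94)):
    P.append((n,(x,y*np.cos(th)-28*np.sin(th),25+y*np.sin(th)+28*np.cos(th)),c(*{"potfl":(303,252),"potfr":(450,254),"potbl":(314,97),"potbr":(462,97)}[n])))
def W(p,q):
    a,b=np.cos(p[2]),np.sin(p[2]);return np.array([p[0]+a*q[0]-b*q[1],p[1]+b*q[0]+a*q[1],q[2]])
f=lambda p:np.concatenate([proj("wrist",W(p,np.array(q)/1e3),T0)-u for n,q,u in P])
r=least_squares(f,[.53,.036,.396],loss="soft_l1",f_scale=.5);print(r.x,np.degrees(r.x[2]))
for a,e in zip(P,f(r.x).reshape(-1,2)):print(a[0],e.round(2))
k=ray("",*c(116,426),.048,m,T0);print("key direct",k)
for n,q in(("key",(-65,0,48)),("catch",(0,0,25)),("mid",(-32.5,0,0))):print(n,W(r.x,np.array(q)/1e3).round(4))
y=np.degrees(np.arctan2(d["R"][1,1],d["R"][0,1]));print("tool y yaw",y)
print("rackleg", ray("",375,235,0.1,m,T0))
```

```text
[0.53620978 0.03705873 0.38876539] 22.274615949976067
key [-0.17  0.22]
keytl [-0.78 -0.41]
keytr [ 0.02 -0.21]
keybl [-0.56  0.31]
keybr [0.38 0.5 ]
plateBL [-0.31  4.45]
plateBR [0.48 0.43]
lipL [-0.14  1.01]
lipR [0.1  1.29]
potfl [ 0.86 -0.71]
potfr [-0.42 -0.92]
potbl [-0.03 -0.53]
potbr [ 0.86 -0.21]
key direct [0.47613693 0.0127159  0.048     ]
key [0.4761 0.0124 0.048 ]
catch [0.5362 0.0371 0.025 ]
mid [0.5061 0.0247 0.    ]
tool y yaw 22.676578893659986
rackleg [0.62830352 0.01635277 0.1       ]
```

The fit is good to under 1 px for the key, pot and right plate corner. The left plate corner is off by 4 px, probably because the plate isn't square there. I'll descend to a hover.

```bash
python3 -m handwheel '[{"x":0.009,"y":0.008,"z":0,"ax":0,"ay":0,"az":-0.013},{"x":0,"y":0,"z":-0.085,"ax":0,"ay":0,"az":0},{"x":0,"y":0,"z":-0.085,"ax":0,"ay":0,"az":0},{"x":0,"y":0,"z":-0.085,"ax":0,"ay":0,"az":0},{"x":0,"y":0,"z":0,"ax":0,"ay":0,"az":0}]' && python3 -m handwheel '[{"x":0,"y":0,"z":0,"ax":0,"ay":0,"az":0},{"x":0,"y":0,"z":0,"ax":0,"ay":0,"az":0}]'
python3 - <<'E'
from h import *
import cv2
o=robot.get_obs();a=robot.snapshot("wrist")[:,:,::-1];b=robot.snapshot("scene")[220:310,130:270,::-1]
print(o["ee_pos"],o["wrist_force"],robot.tips_ahead)
b=cv2.resize(b,(512,329),interpolation=cv2.INTER_CUBIC);cv2.imwrite("pics/w2.png",np.vstack([a[150:384],b]))
E
```

```text
clock: 2.33
ee_pos: [0.5038, 0.026, 0.0866]
orientation: [[-0.382, 0.924, -0.007], [0.924, 0.382, -0.0], [0.002, -0.006, -1.0]]
wrist_force: [1.0, -0.2, 1.0]
opening: 0.55
clock: 2.58
ee_pos: [0.5079, 0.0252, 0.0914]
orientation: [[-0.381, 0.925, 0.003], [0.925, 0.381, 0.0], [-0.001, 0.003, -1.0]]
wrist_force: [0.4, -0.4, -0.5]
opening: 0.553
[0.50790582 0.02521646 0.09140509] [ 0.35489912 -0.38913574 -0.48894997] 0.011
```

View pics/w2.png

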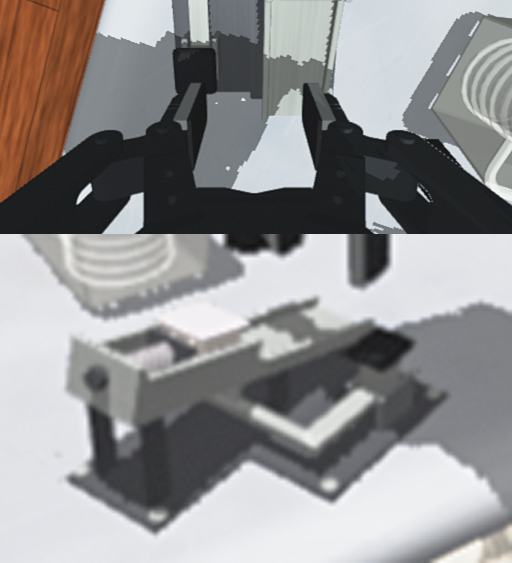

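Run:
```python
from h import *
o=robot.get_obs();R,p=o["orientation"],o["ee_pos"];m=robot.camera_model("wrist")
E=np.eye(4);E[:3,:3]=R;E[:3,3]=p;T0=E@m["hand_eye"]
for s in(-1,1):
  for za in(.011,.017):
    q=p+R@[0,s*.0305,za];a=proj("wrist",q,T0);b=proj("scene",q)
    print(s,za,q.round(4),"wristcrop",(a-[0,150]).round(),"scenecrop",((b-[130,220])*3.657+[0,234]).round())
k=np.array([.4761,.0124,.048]);print("key",(proj("wrist",k,T0)-[0,150]).round(),((proj("scene",k)-[130,220])*3.657+[0,234]).round())
th=.3888;M=np.array([[np.cos(th),np.sin(th)],[-np.sin(th),np.cos(th)]])
print("tcp in disp",M@(p[:2]-[.5362,.0371])*1e3)
```

```text
-1 0.011 [0.4793 0.0133 0.0799] wristcrop [192.  98.] scenecrop [370. 286.]
-1 0.017 [0.4793 0.0133 0.0739] wristcrop [194.  93.] scenecrop [370. 296.]
1 0.011 [0.5357 0.0365 0.08  ] wristcrop [313.  98.] scenecrop [281. 249.]
1 0.017 [0.5357 0.0365 0.074 ] wristcrop [311.  93.] scenecrop [281. 258.]
key [196.  73.] [375. 339.]
tcp in disp [-31.20630012  -0.36066301]
```

```bash
python3 -m handwheel '[{"x":0,"y":0,"z":-0.045,"ax":0,"ay":0,"az":0},{"x":0,"y":0,"z":0,"ax":0,"ay":0,"az":0},{"x":0,"y":0,"z":0,"ax":0,"ay":0,"az":0},{"x":0,"y":0,"z":0,"ax":0,"ay":0,"az":0}]'; python3 -m handwheel '[{"x":0,"y":0,"z":-0.022,"ax":0,"ay":0,"az":0},{"x":0,"y":0,"z":0,"ax":0,"ay":0,"az":0}]'
```

```text
clock: 3.18
ee_pos: [0.5069, 0.0247, 0.0633]
orientation: [[-0.38, 0.925, 0.001], [0.925, 0.38, -0.0], [-0.001, 0.001, -1.0]]
wrist_force: [0.1, 0.3, 0.1]
opening: 0.55
clock: 3.42
ee_pos: [0.5067, 0.0248, 0.0486]
orientation: [[-0.38, 0.925, 0.001], [0.925, 0.38, -0.0], [-0.0, 0.0, -1.0]]
wrist_force: [1.9, 0.5, 3.0]
opening: 0.549
```

```bash
python3 -m handwheel '[{"x":0,"y":0,"z":-0.004,"ax":0,"ay":0,"az":0},{"x":0,"y":0,"z":0,"ax":0,"ay":0,"az":0},{"x":0,"y":0,"z":0,"ax":0,"ay":0,"az":0}]'
python3 - <<'E'
from h import *
import cv2
o=robot.get_obs();a=robot.snapshot("wrist")[:,:,::-1];b=robot.snapshot("scene")[220:310,130:270,::-1]
print(o["ee_pos"],o["wrist_force"])
b=cv2.resize(b,(512,329),interpolation=cv2.INTER_CUBIC);cv2.imwrite("pics/w3.png",np.vstack([a[:234],b]))
E
```

```text
clock: 3.8
ee_pos: [0.5067, 0.0248, 0.0469]
orientation: [[-0.38, 0.925, 0.001], [0.925, 0.38, -0.0], [-0.0, 0.001, -1.0]]
wrist_force: [2.5, 0.5, 3.9]
opening: 0.547
[0.506659   0.02476697 0.04690841] [2.47942026 0.54295569 3.92749756]
```

View pics/w3.png

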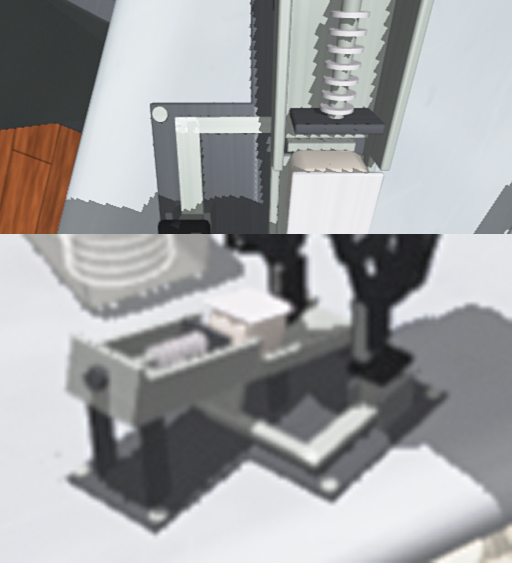

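The pot has popped past the gate and rests at the finger. At 3.9 N the key isn't fully down yet, so I'll press further.

```bash
python3 -m handwheel '[{"x":0,"y":0,"z":-0.003,"ax":0,"ay":0,"az":0},{"x":0,"y":0,"z":0,"ax":0,"ay":0,"az":0},{"x":0,"y":0,"z":0,"ax":0,"ay":0,"az":0}]'; python3 -m handwheel '[{"x":0,"y":0,"z":-0.002,"ax":0,"ay":0,"az":0},{"x":0,"y":0,"z":0,"ax":0,"ay":0,"az":0},{"x":0,"y":0,"z":0,"ax":0,"ay":0,"az":0}]'
```

```text
clock: 4.28
ee_pos: [0.5066, 0.0248, 0.045]
orientation: [[-0.38, 0.925, 0.0], [0.925, 0.38, -0.0], [-0.0, 0.0, -1.0]]
wrist_force: [3.4, 0.3, 3.9]
opening: 0.547
clock: 4.65
ee_pos: [0.5066, 0.0248, 0.0443]
orientation: [[-0.38, 0.925, 0.001], [0.925, 0.38, -0.0], [-0.0, 0.001, -1.0]]
wrist_force: [1.2, 0.4, 11.6]
opening: 0.551
```

The key is now at its hard stop (11.6 N). I'll check the pot, using two pictures a moment apart to see whether it moves.

```bash
python3 - <<'E'
from h import *
import cv2
o=robot.get_obs();a=robot.snapshot("wrist")[:,:,::-1];b=robot.snapshot("scene")[220:310,130:270,::-1];cv2.imwrite("pics/wa.png",a)
np.savez("w4.npz",p=o["ee_pos"],R=o["orientation"])
cv2.imwrite("pics/w4.png",np.vstack([cv2.resize(a[90:290,100:420],(512,320)),cv2.resize(b,(512,280),interpolation=cv2.INTER_CUBIC)[:,:]]))
E
python3 -m handwheel '[{"x":0,"y":0,"z":0,"ax":0,"ay":0,"az":0},{"x":0,"y":0,"z":0,"ax":0,"ay":0,"az":0},{"x":0,"y":0,"z":0,"ax":0,"ay":0,"az":0},{"x":0,"y":0,"z":0,"ax":0,"ay":0,"az":0},{"x":0,"y":0,"z":0,"ax":0,"ay":0,"az":0}]'
python3 - <<'E'
from h import *
import cv2
b=robot.snapshot("wrist")[:,:,::-1];a=cv2.imread("pics/wa.png")
print("diff",np.abs(a.astype(int)-b)[90:290,100:420].max(2).__gt__(25).sum())
E
```

```text
clock: 5.38
ee_pos: [0.5066, 0.0247, 0.0443]
orientation: [[-0.38, 0.925, 0.001], [0.925, 0.38, -0.0], [-0.0, 0.001, -1.0]]
wrist_force: [1.7, -0.1, 11.4]
opening: 0.552
diff 38
```

View pics/w4.png

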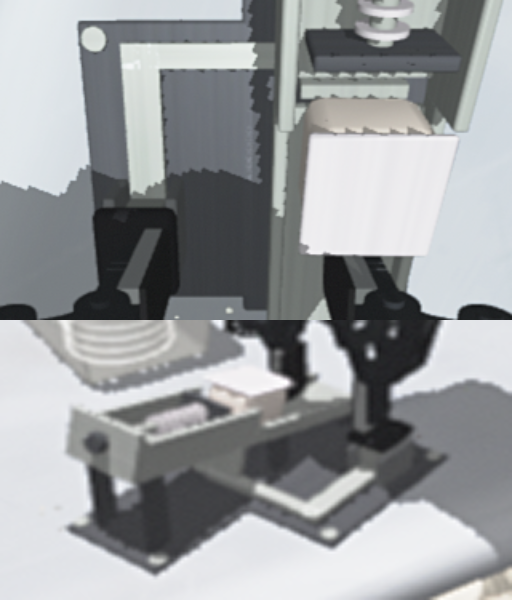

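Run:
```python
from h import *
from scipy.optimize import least_squares
d=np.load("w4.npz");m=robot.camera_model("wrist");E=np.eye(4);E[:3,:3]=d["R"];E[:3,3]=d["p"];T0=E@m["hand_eye"]
c=lambda u,v:np.array([100+u/1.6,90+v/1.6])
ob=[c(301,252),c(429,255),c(308,136),c(457,138)]
def P(q):
    s,x,tl=q;th=np.radians(16)+tl;o=[]
    r=np.array([(s+18)*np.cos(np.radians(16)),.0])  # unused
    for a in(-18,18):
        for b in(-17,17):
            # s: pot centre along floor (mm), tl extra pitch about centre underside
            cy=s*np.cos(np.radians(16))+a*np.cos(th)-28*np.sin(th);cz=25+s*np.sin(np.radians(16))+a*np.sin(th)+28*np.cos(th)
            X=np.array([x+b,cy,cz])/1e3;t=.38877;o.append([.5362+np.cos(t)*X[0]-np.sin(t)*X[1],.0371+np.sin(t)*X[0]+np.cos(t)*X[1],X[2]])
    return o
f=lambda q:np.concatenate([proj("wrist",p,T0)-u for p,u in zip(P(q),ob)])
g=least_squares(lambda q:f([*q,0]),[37,0]);print("flat s,x",g.x,g.fun.round(1))
g=least_squares(f,[37,0,0],x_scale=[1,1,.1]);print("s,x,tilt",g.x,np.degrees(g.x[2]),g.fun.round(1))
def pt(x,s,n=0):
    th=np.radians(16);X=np.array([x,s*np.cos(th)-n*np.sin(th),25+s*np.sin(th)+n*np.cos(th)])/1e3;t=.38877
    w=[.5362+np.cos(t)*X[0]-np.sin(t)*X[1],.0371+np.sin(t)*X[0]+np.cos(t)*X[1],X[2]];return ((proj("wrist",w,T0)-[100,90])*1.6).round()
print("gate line",pt(-19,57),pt(19,57))
```

```text
flat s,x [37.70811303 -0.41229042] [-1.5  2.  -0.5  0.2  0.  -0.2  1.7 -1.2]
s,x,tilt [ 3.81927116e+01 -4.29288870e-01  1.69578253e-02] 0.9716118200263272 [-1.6  1.5 -0.8 -0.3  0.1  0.2  1.9 -0.8]
gate line [292.  80.] [432.  81.]
```

Run:
```python
from bench import robot
o=robot.get_obs();print(o["clock"],o["ee_pos"],o["wrist_force"]);print(robot.hand_in())
```

```text
5.425 [0.50659351 0.02477586 0.044286  ] [ 2.66120613 -0.47084232 11.70739246]
the job is handed in; nothing more can be done
None
```

I pressed the release key to its stop with one finger, and the other finger stopped the popped-out pot on the open chute. I handed in at 5.4 s with both fingers still holding.

**Last checks**
- **Key:** it is fully down, held with about 11.7 N upward on the tool. That is above the 5.3 N holding force and well below the limits.
- **Pot position:** a fit to its lid puts its centre 38 mm uphill of the catch spot and 0.4 mm off mid-width. That matches resting against the finger (37 mm expected).
- **Pot flat:** the fit shows under 1° of tilt, which is within its error (residuals up to 2 px).
- **Pot at rest:** two wrist pictures about 0.7 s apart were nearly identical (38 pixels differed).
- **Surroundings:** I moved nothing near the shaker, jar, bowl or spoon. I did not take a final picture of them.

**Weak points**
- **Gate clearance is small:** the pot's rear is only about 1–2 mm downhill of the gate face.
- **Plate corner:** one corner of the base plate disagreed with the position fit by 4 px. I put that down to its shape, because the key, pot and the other corner agreed to within about 1 px.
- **Refused moves:** my first three move calls were refused for missing keys in the rows, so nothing moved then.

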